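Screw a bench lamp down and aim it at a circuit board

ROBOT

A 6-joint arm with a two-finger parallel gripper is mounted at the origin on the work surface. World frame = base frame: x ahead of the robot, y to its left, z up, the work surface at z = 0. Lengths are in m, angles in degrees, forces in N, time in s.
With the tool pointing down it reaches from about 0.375 to 0.9 m from the base axis. Payload 3.1 kg.
Tool frame: the origin (TCP) lies at the very end of the fingers, on their centre line; the grasp point (between the pads) lies 19 mm behind it (grasp_offset is the distance from the TCP to the grasp point, in m); z points along the fingers, y is the direction in which the jaws open and shut (so a half turn about z gives the same grasp; the last joint's range is limited). The gripper opens to 87 mm and grips with 3 to 60 N. Pads are 19 mm wide; open, the fingers measure 117 mm over their backs; the gripper's body (75 mm by 190 mm) begins 51 mm behind the grasp point.
Start: joints at [64.143, 30.224, 82.088, -0, 67.689, -10.227], TCP at [0.168, 0.602, 0.223] pointing down, gripper open.
Joint ranges: [-176.69, 176.69], [-43.24, 126.21], [12.49, 139.97], [-82, 262], [0, 151.66], [-163.58, 163.58]. Speed limits (degrees/s): [159.86, 159.86, 180, 180, 180, 180].

INTERFACE

Orientations are given as a 3x3 rotation matrix whose columns are the frame's x, y, z axes.
In Python, from rig import * gives the robot as it stands. The module is installed in compiled form; this text tells all that it offers.
- The arm moves only by the tool play_rows, never from a script. Its argument "plan" is a list that holds one entry, the list of rows, each a list of 7 numbers: the shift along the world's x, y, z each as a share of 5 cm, from -1 to 1, then the turn, a rotation vector about the world's x, y, z each as a share of pi rad, from -1 to 1, then the gripper's target within -1 to 1 (fully open at 1, half-way at 0, shut at -1). A call has 1 to 12 rows; each row shifts and turns the commanded pose from where the row before left it; what a row does not reach is not made up. A row lasts 1/10 s, in which the tool goes at most 50 mm and 8.59 degrees, less where a joint would pass 70% of its speed; a pose out of reach is approached as far as the arm can. A call with a number of a shift or a turn outside -1 to 1 is refused whole. A call with a gripper value outside its range is refused whole. The fingers move at their own pace and stop on an object; the grip force is fixed at half the most. Time passes only in rows, so rows that do not move let the fingers close. It gives the time, the measured TCP pose, the force and the opening at its end, in the units of the state.
- read_state(): the state, without advancing time (a new reading comes with each control period).
- capture(name): name is "scene" or "top"; returns the picture (480x640x3 uint8, red, green, blue); there is no depth.
- camera_params(name): a dict with "intrinsics" (3x3 intrinsics, pixels), "R" (3x3) and "t" (3): a world point X has camera coordinates R X + t. Camera axes: x right, y down, z forward; pixel columns grow to the right and rows downward; lengths in m; the calibration is good to about 2 mm. A picture is of the moment at which its call begins. camera_params takes no time and is no camera call.
- hand_in(): hands the job in, once; it reports no verdict.
The state is a dict: "time_s": time; "joint_positions": joint angles; "qvel": joint speeds; "tau": joint torques, N m; "position": TCP position; "tcp_rot": TCP orientation; "force": force on the tool from outside, world axes, zero at the start; "moment": the same for the moment, N m; "opening": opening from 0.0 (shut) to 1.0 (fully open).
Only numpy, scipy, OpenCV 4.12 (cv2) and the standard library are available. Lean on these libraries where they do the work, as an engineer would, in place of code of your own. Each camera call takes 0.05 s, during which the arm holds its last target. There are 200 camera calls.

TASK

Screw the yellow lamp head down its post, clockwise seen from above, until you feel it bite on the orange rubber washer, then keep turning against the stiffer drag to the next point where its glass faces the middle of the circuit board; it must end firmly against the washer, but no more than about a turn past the first bite, so as not to crush it. Then press the red switch on the stand fully down, gently, and let everything go. Leave the board and the other things on the bench where they are.

Things in the scene. Friction and masses are not known exactly. Their poses are not given: they have to be found in the camera images.
- lamp_axis (a point): Point on the vertical post axis inside the lamp head's yellow housing, 34 mm above the head's underside. Its frame turns with the head: x points level out through the glass, z up. The housing is a box with flat upright sides: 98 mm along x (-48 to +50), 34 mm wide (y), from 22 mm below to 20 mm above this point; pinch it here from above across the 34 mm, or push it round.
- lamp: The lamp head (0.25 kg), origin on the post axis at its underside, axes as lamp_axis. Black round bezel 52 mm wide in front (x 50 to 70 mm), fins 40 mm wide behind (x -49 to -27 mm), steel collar 54 mm wide, 12 mm high below. It sits on its thread: clockwise from above screws it down 2 mm a turn (backwards it stops 0.4 rad from the start). It stays where left; running free takes about 0.03 N m.
- washer: Orange rubber washer, 60 mm wide, 36 mm hole, 8 mm thick, loose round the post under the lamp; origin: centre of underside. The collar meets it 0 to 0.5 turn from the start: feel it, poses are too coarse. Within 0.8 rad past that the torque (dry friction) jumps to about 0.25 N m and the pressing force to 18 N; then +0.04 N m and +2.5 N per rad. 5 to 33 N is a good seat, over 60 N spoils it.
- stand: Grey steel foot plate screwed to the bench, 110 mm (x) by 250 mm (y, from -185 to +65 mm), 18 mm thick; origin on the bench under the post axis. Round the post stand a black sleeve 60 mm wide, an aluminium ring, the washer and the lamp, whose underside is about 75 mm above the bench.
- switch_top (a point): Centre of the top of the red push switch, 26 mm in diameter, on the stand at y = -140 mm from the post axis in the stand's frame, about 40 mm above the bench, in a black round housing 42 mm in diameter and 12 mm high.
- switch (a joint): Travel of the switch: 0 up, 0.006 m fully down; springs back. Fully down takes 5 N; pressed past 0.004 m it switches.
- board: Green circuit board standing upright, 108 mm wide (its x) and 95 mm high, in a dark holder with a foot 130 mm (x) by 60 mm (y), 111 mm high in all, 0.45 kg, loose on the bench 150 to 200 mm from the post. Origin on the bench under the middle of the board: the lamp is to face this point, seen from above.
- screwdriver: Loose screwdriver lying on the bench, about 200 mm long, 26 mm thick; a bystander.
- can: Red can, 72 mm in diameter and 85 mm high, standing on the bench; a bystander. Origin at the centre of its underside.
- mouse: Black computer mouse, 100 by 58 by 32 mm; a bystander. Origin at the centre of its underside.
- block: Wooden block with a brass strip, 120 by 45 by 22 mm; a bystander. Origin at the centre of its underside.

How it is judged:
By the outcome, as a careful person would: the job done as asked, in the order asked, and still so for the second after the job is handed in, with the robot touching nothing.
It also fails if it takes over 72 s, if anything falls off the work surface, if the arm or the gripper's body presses on something with over 40 N, if the wrist force passes 120 N, or if a joint passes its speed limit or range.

## Working session

There is one attempt and no reset: what is moved stays moved. The work goes in short steps, Python scripts to look and compute and a tool call to move; the robot and the scene stay as the last step left them, time stands still between calls to the robot, and variables do not carry over. Pictures are saved under pics/ and viewed, about 8 in all and at most 12, crops included, and the job is handed in when it is done.

Besides the shell and the picture viewer there is one more tool, called after "Emit:" as a command line: name --argument value ..., lists and objects as JSON in quotes. play_rows: Moves the arm, as the interface text tells. Its arguments: {"type":"object","properties":{"plan":{"type":"array"}},"required":["plan"]}

```bash
mkdir -p pics
python3 - <<'E'
from rig import *
import cv2
for n in("scene","top"):
    im=capture(n); cv2.imwrite(f"pics/{n}0.png",im[:,:,::-1]); p=camera_params(n); print(n,p["intrinsics"],p["R"],p["t"])
s=read_state();print(s)
E
```

```text
scene [[533.31928477   0.         311.86336317]
 [  0.         533.31928477 239.65141522]
 [  0.           0.           1.        ]] [[ 0.26207079  0.96487043  0.01854616]
 [ 0.53155013 -0.12828238 -0.83725629]
 [-0.80546469  0.22927863 -0.54649606]] [-0.16750184 -0.23621     1.44726122]
top [[485.3197196    0.         320.29687239]
 [  0.         485.3197196  242.35691853]
 [  0.           0.           1.        ]] [[ 0.09292709 -0.99565661 -0.00569854]
 [-0.96744086 -0.08893745 -0.23695635]
 [ 0.23542035  0.02753267 -0.97150358]] [-0.05526411  0.61713441  0.80908841]
{'time_s': 0.1, 'joint_positions': array([ 6.41439061e+01,  3.02755623e+01,  8.21503323e+01, -9.39538463e-04,
        6.76882274e+01, -1.02266553e+01]), 'qvel': array([-0.05117608, -0.10540666, -0.20623422,  0.0490062 ,  0.06197433,
        0.01434282]), 'tau': array([-2.27855708e-04, -4.40985131e+01, -1.77151465e+01,  6.34789257e-02,
        5.34265896e-02, -2.62996093e-05]), 'position': array([0.16805772, 0.60128822, 0.22164171]), 'tcp_rot': array([[-9.63025805e-01,  2.69407811e-01, -8.54998030e-04],
       [ 2.69408954e-01,  9.63024184e-01, -1.79902377e-03],
       [ 3.38712725e-04, -1.96285044e-03, -9.99998016e-01]]), 'force': array([-0.62920021, -0.32580163, -1.21363163]), 'moment': array([-0.00765794, -0.01688665, -0.05767423]), 'opening': 1.0018297503694014}
```

View pics/scene0.png

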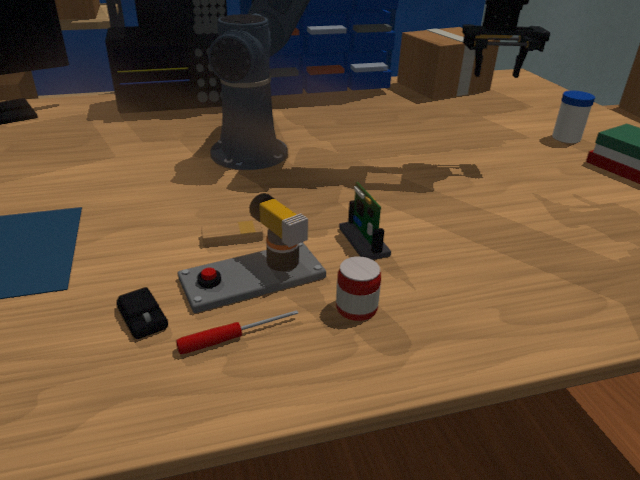

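View pics/top0.png

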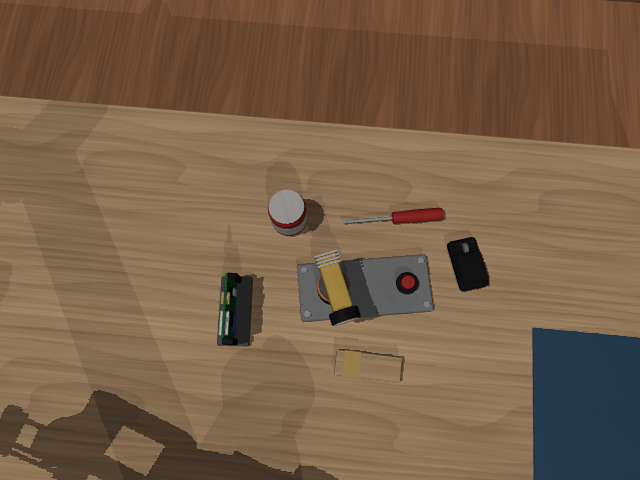

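The top view shows the yellow head at about (337,288), its black bezel at (344,316) pointing at the robot and a little right. The board is at (232,310) to the left, and the red switch at (407,283). Clockwise turning brings the glass toward the board after roughly 80°.

```bash
cat > h.py <<'E'
from rig import *
import cv2, numpy as np
def ray(n,uv,z):
    p=camera_params(n);K,R,t=[np.array(p[k]) for k in("intrinsics","R","t")]
    c=-R.T@t; d=R.T@np.linalg.inv(K)@np.array([uv[0],uv[1],1.]); return c+d*(z-c[2])/d[2]
def px(n,X):
    p=camera_params(n);c=np.array(p["R"])@X+p["t"];q=np.array(p["intrinsics"])@c;return q[:2]/q[2]
def blob(im,lo,hi,roi):
    h=cv2.cvtColor(im,cv2.COLOR_RGB2HSV);m=cv2.inRange(h,lo,hi);k=np.zeros_like(m);x0,y0,x1,y1=roi;k[y0:y1,x0:x1]=m[y0:y1,x0:x1]
    cs=cv2.findContours(k,cv2.RETR_EXTERNAL,cv2.CHAIN_APPROX_NONE)[0];c=max(cs,key=cv2.contourArea)
    return c.reshape(-1,2).astype(float),cv2.contourArea(c),k
def rect(n,c,z):
    P=np.array([ray(n,u,z)[:2] for u in c]).astype(np.float32)*1000
    return cv2.minAreaRect(P)
E
python3 - <<'E'
from h import *
im=capture("top")
cr=cv2.resize(im[180:390,200:480][:,:,::-1],None,fx=2.8,fy=2.8,interpolation=cv2.INTER_CUBIC);cv2.imwrite("pics/c1.png",cr)
c,a,_=blob(im,(20,120,90),(35,255,255),(300,240,380,330));r=rect("top",c,.129);print("yellow",a,r,cv2.boxPoints(r))
c,a,_=blob(im,(0,150,80),(8,255,255),(385,260,430,305));print("red",a,rect("top",c,.040))
c,a,_=blob(im,(40,80,20),(90,255,255),(205,260,260,355));print("green",a,rect("top",c,.111))
# plate: grey low saturation
c,a,_=blob(im,(0,0,60),(179,40,220),(290,245,440,325));print("plate",a,rect("top",c,.018))
# scene triangulation of switch
i2=capture("scene")
c2,a2,_=blob(i2,(0,150,80),(8,255,255),(195,255,222,290));print("red scene",a2,rect("scene",c2,.040),c2.mean(0))
E
```

```text
yellow 873.5 ((533.6296997070312, -31.614521026611328), (76.72171020507812, 34.26827621459961), 22.456953048706055) [[491.6328    -30.433151 ]
 [504.7229    -62.102753 ]
 [575.6266    -32.79589  ]
 [562.5365     -1.1262894]]
red 125.5 ((567.3914794921875, -165.10902404785156), (22.440292358398438, 24.302444458007812), 5.275997161865234)
green 316.0 ((487.98583984375, 144.3773193359375), (109.55711364746094, 21.077754974365234), 4.580165386199951)
plate 3413.0 ((564.404296875, -146.08322143554688), (109.20403289794922, 128.44424438476562), 10.337684631347656)
red scene 80.0 ((570.6325073242188, -169.04281616210938), (24.166547775268555, 20.392681121826172), 76.25672149658203) [208.03125 271.4375 ]
```

View pics/c1.png

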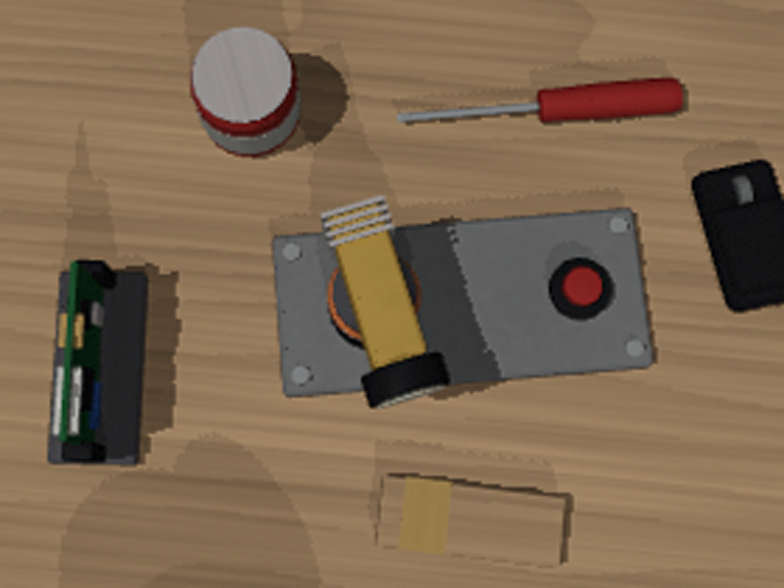

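Run:
```python
from h import *
np.set_printoptions(precision=4,suppress=True)
f=lambda u,z:ray("top",(200+u[0]/2.8,180+u[1]/2.8),z)[:2]
C=np.array([f(u,.018) for u in[(273,238),(634,208),(655,366),(287,396)]])
ctr=C.mean(0);yd=(C[0]+C[3]-C[1]-C[2]);yd/=np.linalg.norm(yd)
print(C,ctr,np.linalg.norm(C[0]-C[1]),np.linalg.norm(C[1]-C[2]));print("axis",ctr+.06*yd,"switch",ctr-.08*yd,"yd",yd)
# board: top edge ends at .111; right foot edge corners z~.016 (bench .0)
print("board top edge",f((82,262),.111),f((60,440),.111))
print("foot",[f(u,.01) for u in[(147,270),(137,465),(48,462),(60,270)]])
```

```text
[[ 0.5847  0.0429]
 [ 0.6283 -0.2021]
 [ 0.5215 -0.2205]
 [ 0.479   0.0224]] [ 0.5534 -0.0893] 0.24881493360171358 0.10839649014175147
axis [ 0.543  -0.0302] switch [ 0.5673 -0.1681] yd [-0.1739  0.9848]
board top edge [0.5414 0.1513] [0.4339 0.1496]
foot [array([0.556 , 0.1273]), array([0.4253, 0.1175]), array([0.4217, 0.1767]), array([0.5505, 0.1869])]
```

Emit:
play_rows --plan '[[[0.417,-0.7,0,0,0,0.0118,1],[0.417,-0.7,0,0,0,0.0118,1],[0.417,-0.7,0,0,0,0.0118,1],[0.417,-0.7,0,0,0,0.0118,1],[0.417,-0.7,0,0,0,0.0118,1],[0.417,-0.7,0,0,0,0.0118,1],[0.417,-0.7,0,0,0,0.0118,1],[0.417,-0.7,0,0,0,0.0118,1],[0.417,-0.7,0,0,0,0.0118,1],[0.417,-0.7,0,0,0,0.0118,1],[0.417,-0.7,0,0,0,0.0118,1],[0.417,-0.7,0,0,0,0.0118,1]]]'

```text
time_s: 1.4
position: [0.4192, 0.1804, 0.2226]
tcp_rot: [[-0.985, -0.173, 0.0], [-0.173, 0.985, 0.0], [-0.0, 0.0, -1.0]]
force: [0.4, 0.5, 0.3]
opening: 1.001
```

Emit:
play_rows --plan '[[[0.417,-0.7,0,0,0,0.0118,1],[0.417,-0.7,0,0,0,0.0118,1],[0.417,-0.7,0,0,0,0.0118,1],[0.417,-0.7,0,0,0,0.0118,1],[0.417,-0.7,0,0,0,0.0118,1],[0.417,-0.7,0,0,0,0.0118,1],[0,0,0,0,0,0,1],[0,0,0,0,0,0,1],[0,0,0,0,0,0,1]]]'

```text
time_s: 2.3
position: [0.5425, -0.0272, 0.2222]
tcp_rot: [[-0.923, -0.385, -0.002], [-0.385, 0.923, 0.001], [0.001, 0.001, -1.0]]
force: [-0.3, 0.3, 0.3]
opening: 1.001
```

```bash
cat > st.py <<'E'
from rig import *
import numpy as np
np.set_printoptions(precision=4,suppress=True)
s=read_state();R=s["tcp_rot"];print(s["time_s"],s["position"],"yYaw",np.degrees(np.arctan2(R[1,1],R[0,1])),"z",R[:,2],"q",s["joint_positions"],"F",s["force"],"M",s["moment"],"op",s["opening"],"tau6",s["tau"][5])
E
python3 st.py
```

```text
2.3 [ 0.5425 -0.0272  0.2222] yYaw 112.61454806370054 z [-0.0018  0.0009 -1.    ] q [ -14.6759   24.0016   93.8216    0.0238   62.29   -127.3016] F [-0.2844  0.2504  0.3468] M [ 0.0877 -0.0296 -0.029 ] op 1.0014532715004083 tau6 0.0013703957665711641
```

Emit:
play_rows --plan '[[[0.02,-0.03,-0.5,0,0,0,1],[0,0,-0.5,0,0,0,1],[0,0,-0.5,0,0,0,1],[0,0,-0.5,0,0,0,1],[0,0,-0.3,0,0,0,1],[0,0,-0.24,0,0,0,1],[0,0,0,0,0,0,1],[0,0,0,0,0,0,1]]]'

```text
time_s: 3.1
position: [0.5447, -0.0291, 0.0959]
tcp_rot: [[-0.923, -0.385, 0.0], [-0.385, 0.923, -0.0], [-0.0, -0.0, -1.0]]
force: [-1.0, -0.1, 0.4]
opening: 0.999
```

```bash
python3 st.py
python3 - <<'E'
from h import *
a=capture("scene")[170:310,170:400][:,:,::-1];b=capture("top")[230:340,270:400][:,:,::-1]
a=cv2.resize(a,(690,420),interpolation=cv2.INTER_CUBIC);cv2.imwrite("pics/c2.png",a)
E
```

```text
3.1 [ 0.5447 -0.0291  0.0959] yYaw 112.65399096927368 z [ 0.0004 -0.0001 -1.    ] q [ -14.7955   34.7178   99.8342    0.0023   45.4273 -127.4511] F [-0.991  -0.1236  0.4075] M [-0.0116  0.0317 -0.026 ] op 0.9987661481971829 tau6 0.0017852378732641228
```

View pics/c2.png

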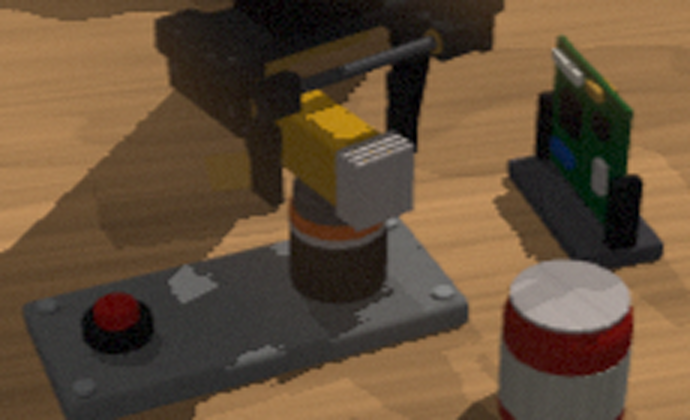

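The picture shows the fingers (tips at about (268,195) and (405,145) in the crop) straddling the yellow housing, clear of everything else. I'll close on it.

Emit:
play_rows --plan '[[[0,0,0,0,0,0,-0.2],[0,0,0,0,0,0,-0.2],[0,0,0,0,0,0,-0.2],[0,0,0,0,0,0,-0.4],[0,0,0,0,0,0,-1],[0,0,0,0,0,0,-1],[0,0,0,0,0,0,-1],[0,0,0,0,0,0,-1]]]'

```text
time_s: 4.0
position: [0.5441, -0.0287, 0.0955]
tcp_rot: [[-0.924, -0.383, -0.001], [-0.383, 0.924, 0.002], [0.0, 0.002, -1.0]]
force: [-1.3, 2.4, 1.1]
opening: 0.385
```

```bash
python3 st.py
```

```text
4.0 [ 0.5441 -0.0287  0.0955] yYaw 112.54061996031538 z [-0.0011  0.0019 -1.    ] q [ -14.8269   34.7531   99.8657    0.1248   45.4715 -127.4551] F [-1.3097  2.4102  1.1435] M [0.5442 0.2273 0.0093] op 0.38508577364372976 tau6 0.0001008185449791199
```

Emit:
play_rows --plan '[[[0,0,-0.001,0,0,-0.047,-1],[0,0,-0.001,0,0,-0.047,-1]]]'

```text
time_s: 4.2
position: [0.5441, -0.0286, 0.0954]
tcp_rot: [[-0.996, -0.093, -0.001], [-0.093, 0.996, 0.001], [0.001, 0.002, -1.0]]
force: [-0.3, 3.7, 1.9]
opening: 0.389
```

```bash
python3 st.py
```

```text
4.2 [ 0.5441 -0.0286  0.0954] yYaw 95.3277506053795 z [-0.0011  0.0015 -1.    ] q [ -14.8064   34.7563   99.8771    0.0933   45.447  -110.1997] F [-0.2722  3.6691  1.8846] M [0.5434 0.0663 0.0461] op 0.3890324566861434 tau6 -0.9461380541324615
```

Emit:
play_rows --plan '[[[0,0,-0.001,0,0,-0.047,-1],[0,0,-0.001,0,0,-0.047,-1]]]'

```text
time_s: 4.4
position: [0.5441, -0.0286, 0.0953]
tcp_rot: [[-0.98, 0.201, -0.001], [0.201, 0.98, 0.002], [0.001, 0.001, -1.0]]
force: [-0.1, 4.1, 1.3]
opening: 0.389
```

```bash
python3 st.py
```

```text
4.4 [ 0.5441 -0.0286  0.0953] yYaw 78.40291085386977 z [-0.0011  0.0016 -1.    ] q [-14.802   34.7668  99.8815   0.1007  45.4371 -93.2757] F [-0.1422  4.1209  1.2547] M [0.5273 0.0739 0.0804] op 0.3887644848655254 tau6 -0.9280072711408138
```

Emit:
play_rows --plan '[[[-0.006,0.014,-0.001,0,0,-0.047,-1],[0,0,-0.001,0,0,-0.047,-1]]]'

```text
time_s: 4.6
position: [0.5441, -0.0284, 0.0952]
tcp_rot: [[-0.879, 0.477, -0.001], [0.477, 0.879, 0.001], [0.001, 0.0, -1.0]]
force: [0.2, 1.5, 0.9]
opening: 0.386
```

```bash
python3 st.py
```

```text
4.6 [ 0.5441 -0.0284  0.0952] yYaw 61.51191689013633 z [-0.0005  0.0005 -1.    ] q [-14.758   34.7633  99.9143   0.0289  45.3582 -76.2902] F [0.2208 1.5128 0.9319] M [0.254  0.0661 0.068 ] op 0.3863674440645457 tau6 -0.9249434620141983
```

Emit:
play_rows --plan '[[[0,0,-0.001,0,0,-0.047,-1]]]'

```text
time_s: 4.7
position: [0.5441, -0.0284, 0.0952]
tcp_rot: [[-0.799, 0.601, -0.001], [0.601, 0.799, 0.001], [0.001, 0.0, -1.0]]
force: [0.5, 1.9, 1.5]
opening: 0.387
```

```bash
python3 st.py
```

```text
4.7 [ 0.5441 -0.0284  0.0952] yYaw 53.04671631572118 z [-0.0005  0.0007 -1.    ] q [-14.7575  34.7701  99.9129   0.0413  45.3566 -67.8332] F [0.5132 1.9387 1.5246] M [0.2663 0.0656 0.079 ] op 0.3870919528048868 tau6 -0.9283379651606083
```

Emit:
play_rows --plan '[[[0,0,-0.001,0,0,-0.047,-1]]]'

```text
time_s: 4.8
position: [0.5442, -0.0284, 0.0952]
tcp_rot: [[-0.702, 0.712, -0.0], [0.712, 0.702, 0.001], [0.001, 0.0, -1.0]]
force: [0.5, 1.7, 0.3]
opening: 0.388
```

```bash
python3 st.py
```

```text
4.8 [ 0.5442 -0.0284  0.0952] yYaw 44.576404187746434 z [-0.0004  0.0007 -1.    ] q [-14.7609  34.7707  99.9114   0.0469  45.3485 -59.3703] F [0.4819 1.6599 0.2844] M [ 0.3192  0.0477 -0.0231] op 0.38821838866846164 tau6 -0.9280619211494923
```

Emit:
play_rows --plan '[[[0,0,-0.001,0,0,-0.047,-1]]]'

```text
time_s: 4.9
position: [0.5442, -0.0284, 0.0951]
tcp_rot: [[-0.589, 0.808, -0.0], [0.808, 0.589, 0.001], [0.001, 0.0, -1.0]]
force: [0.4, 1.5, 0.8]
opening: 0.39
```

```bash
python3 st.py
```

```text
4.9 [ 0.5442 -0.0284  0.0951] yYaw 36.112423050184546 z [-0.0004  0.0008 -1.    ] q [-14.76    34.7751  99.9132   0.054   45.3429 -50.9103] F [0.3505 1.5422 0.8493] M [0.3068 0.0547 0.053 ] op 0.38954323541194985 tau6 -0.9284022822976112
```

Emit:
play_rows --plan '[[[0,0,-0.001,0,0,-0.047,-1]]]'

```text
time_s: 5.0
position: [0.5442, -0.0283, 0.0951]
tcp_rot: [[-0.464, 0.886, -0.0], [0.886, 0.464, 0.001], [0.001, 0.0, -1.0]]
force: [0.0, 2.3, 1.3]
opening: 0.395
```

```bash
python3 st.py
```

```text
5.0 [ 0.5442 -0.0283  0.0951] yYaw 27.654211507527297 z [-0.0003  0.0008 -1.    ] q [-14.7578  34.7842  99.9108   0.0578  45.3328 -42.4527] F [0.0104 2.2798 1.2957] M [0.3462 0.069  0.0334] op 0.39504631457955974 tau6 -0.9285753965377808
```

Emit:
play_rows --plan '[[[0,0,-0.001,0,0,-0.047,-1]]]'

```text
time_s: 5.1
position: [0.5442, -0.0283, 0.095]
tcp_rot: [[-0.329, 0.944, -0.0], [0.944, 0.329, 0.001], [0.001, 0.0, -1.0]]
force: [0.9, 2.6, 1.1]
opening: 0.387
```

```bash
python3 st.py
```

```text
5.1 [ 0.5442 -0.0283  0.095 ] yYaw 19.190986627453746 z [-0.0003  0.0009 -1.    ] q [-14.756   34.7868  99.914    0.0647  45.3269 -33.9925] F [0.9044 2.5687 1.1017] M [0.3289 0.081  0.0388] op 0.38687032736494287 tau6 -0.9282279387116432
```

Emit:
play_rows --plan '[[[0,0,-0.001,0,0,-0.047,-1]]]'

```text
time_s: 5.2
position: [0.5443, -0.0283, 0.095]
tcp_rot: [[-0.186, 0.983, -0.0], [0.983, 0.186, 0.001], [0.001, -0.0, -1.0]]
force: [0.4, 2.1, 1.9]
opening: 0.391
```

```bash
python3 st.py
```

```text
5.2 [ 0.5443 -0.0283  0.095 ] yYaw 10.729750333960991 z [-0.0002  0.0009 -1.    ] q [-14.7566  34.7933  99.9117   0.0648  45.3193 -25.5319] F [0.3872 2.0999 1.8795] M [0.331  0.1019 0.0282] op 0.39100841205915643 tau6 -0.9285369515419006
```

Emit:
play_rows --plan '[[[0,0,-0.001,0,0,-0.047,-1]]]'

```text
time_s: 5.3
position: [0.5443, -0.0283, 0.0949]
tcp_rot: [[-0.04, 0.999, -0.0], [0.999, 0.04, 0.001], [0.001, -0.0, -1.0]]
force: [0.8, 2.2, 0.9]
opening: 0.39
```

```bash
python3 st.py
```

```text
5.3 [ 0.5443 -0.0283  0.0949] yYaw 2.2689359855425653 z [-0.0001  0.0009 -1.    ] q [-14.7544  34.7976  99.9128   0.0714  45.3094 -17.0736] F [0.7943 2.2305 0.8988] M [0.3367 0.0682 0.0118] op 0.3902026290399988 tau6 -0.9284335747361183
```

Emit:
play_rows --plan '[[[0,0,-0.001,0,0,-0.047,-1]]]'

```text
time_s: 5.4
position: [0.5443, -0.0283, 0.0949]
tcp_rot: [[0.108, 0.994, -0.0], [0.994, -0.108, 0.001], [0.001, -0.0, -1.0]]
force: [1.0, 3.0, 0.5]
opening: 0.387
```

```bash
python3 st.py
```

```text
5.4 [ 0.5443 -0.0283  0.0949] yYaw -6.190451375070464 z [-0.0001  0.0009 -1.    ] q [-14.7537  34.8018  99.9127   0.0708  45.3029  -8.6131] F [1.0356 2.964  0.5168] M [ 0.3981  0.0511 -0.0073] op 0.387011147028658 tau6 -0.9284945949912071
```

Emit:
play_rows --plan '[[[0,0,-0.001,0,0,-0.047,-1]]]'

```text
time_s: 5.5
position: [0.5444, -0.0283, 0.0949]
tcp_rot: [[0.253, 0.967, 0.0], [0.967, -0.253, 0.001], [0.001, -0.0, -1.0]]
force: [0.5, 2.3, 0.9]
opening: 0.387
```

```bash
python3 st.py
```

```text
5.5 [ 0.5444 -0.0283  0.0949] yYaw -14.65269547813905 z [ 0.0001  0.0009 -1.    ] q [-14.7537  34.8059  99.9118   0.0728  45.2924  -0.1523] F [0.4518 2.2989 0.9489] M [0.3812 0.0851 0.0348] op 0.38723506165000987 tau6 -0.9287268295884132
```

Emit:
play_rows --plan '[[[0,0,-0.001,0,0,-0.047,-1]]]'

```text
time_s: 5.6
position: [0.5444, -0.0283, 0.0948]
tcp_rot: [[0.393, 0.92, 0.0], [0.92, -0.393, 0.001], [0.001, -0.0, -1.0]]
force: [0.6, 2.0, 1.1]
opening: 0.39
```

```bash
python3 st.py
```

```text
5.6 [ 0.5444 -0.0283  0.0948] yYaw -23.115304500846836 z [ 0.0001  0.0009 -1.    ] q [-14.7522  34.8117  99.9101   0.0761  45.2842   8.3096] F [0.6334 1.9516 1.1336] M [ 0.3501  0.0632 -0.0355] op 0.3898679708700089 tau6 -0.9286327287554741
```

Emit:
play_rows --plan '[[[0,0,-0.001,0,0,-0.047,-1]]]'

```text
time_s: 5.7
position: [0.5445, -0.0283, 0.0947]
tcp_rot: [[0.524, 0.852, 0.0], [0.852, -0.524, 0.001], [0.001, -0.0, -1.0]]
force: [0.5, 2.5, 0.6]
opening: 0.388
```

```bash
python3 st.py
```

```text
5.7 [ 0.5445 -0.0283  0.0947] yYaw -31.573885267735015 z [ 0.0002  0.0009 -1.    ] q [-14.7537  34.8186  99.9102   0.0747  45.2728  16.7676] F [0.5412 2.517  0.6119] M [0.3487 0.068  0.06  ] op 0.38817315873413594 tau6 -0.9287174418568611
```

Emit:
play_rows --plan '[[[0,0,-0.001,0,0,-0.047,-1]]]'

```text
time_s: 5.8
position: [0.5445, -0.0283, 0.0947]
tcp_rot: [[0.643, 0.766, 0.0], [0.766, -0.643, 0.001], [0.001, -0.0, -1.0]]
force: [0.6, 2.6, -0.2]
opening: 0.387
```

```bash
python3 st.py
```

```text
5.8 [ 0.5445 -0.0283  0.0947] yYaw -40.03702440629025 z [ 0.0003  0.0009 -1.    ] q [-14.7561  34.8205  99.9111   0.0748  45.2651  25.2283] F [ 0.5771  2.6289 -0.158 ] M [0.3663 0.0464 0.0592] op 0.38686026607867224 tau6 -0.92888955026865
```

Emit:
play_rows --plan '[[[0,0,-0.001,0,0,-0.047,-1]]]'

```text
time_s: 5.9
position: [0.5445, -0.0283, 0.0946]
tcp_rot: [[0.749, 0.663, 0.0], [0.663, -0.749, 0.001], [0.001, -0.0, -1.0]]
force: [-0.3, 1.8, 0.8]
opening: 0.387
```

```bash
python3 st.py
```

```text
5.9 [ 0.5445 -0.0283  0.0946] yYaw -48.493237716861664 z [ 0.0003  0.0009 -1.    ] q [-14.7541  34.829   99.9133   0.075   45.2553  33.6863] F [-0.3123  1.8261  0.8126] M [0.3709 0.0897 0.0311] op 0.38740073416801385 tau6 -0.929338876157999
```

Emit:
play_rows --plan '[[[0,0,-0.001,0,0,-0.047,-1]]]'

```text
time_s: 6.0
position: [0.5445, -0.0283, 0.0946]
tcp_rot: [[0.838, 0.545, 0.0], [0.545, -0.838, 0.001], [0.001, -0.0, -1.0]]
force: [0.1, 1.6, 0.5]
opening: 0.388
```

```bash
python3 st.py
```

```text
6.0 [ 0.5445 -0.0283  0.0946] yYaw -56.95534974956504 z [ 0.0004  0.0008 -1.    ] q [-14.7559  34.8331  99.9111   0.0745  45.2452  42.147 ] F [0.1431 1.6136 0.5217] M [0.3855 0.1124 0.0825] op 0.3882193151920224 tau6 -0.9286460280418396
```

Emit:
play_rows --plan '[[[0,0,-0.001,0,0,-0.047,-1]]]'

```text
time_s: 6.1
position: [0.5446, -0.0284, 0.0945]
tcp_rot: [[0.909, 0.416, 0.0], [0.416, -0.909, 0.001], [0.001, -0.001, -1.0]]
force: [1.1, 2.2, 1.0]
opening: 0.389
```

```bash
python3 st.py
```

```text
6.1 [ 0.5446 -0.0284  0.0945] yYaw -65.41519961886169 z [ 0.0004  0.0008 -1.    ] q [-14.7585  34.8406  99.9116   0.0708  45.2365  50.6068] F [1.1365 2.216  1.0486] M [0.3383 0.0549 0.065 ] op 0.389226765475753 tau6 -0.9289408475160599
```

Emit:
play_rows --plan '[[[0,0,-0.001,0,0,-0.047,-1]]]'

```text
time_s: 6.2
position: [0.5446, -0.0284, 0.0945]
tcp_rot: [[0.961, 0.278, 0.001], [0.278, -0.961, 0.001], [0.001, -0.001, -1.0]]
force: [0.9, 2.3, -0.4]
opening: 0.393
```

```bash
python3 st.py
```

```text
6.2 [ 0.5446 -0.0284  0.0945] yYaw -73.87571217885997 z [ 0.0005  0.0008 -1.    ] q [-14.7584  34.8434  99.9126   0.07    45.2257  59.068 ] F [ 0.923   2.2704 -0.3657] M [0.3613 0.1346 0.0295] op 0.39296519888673304 tau6 -0.9289519675076008
```

Emit:
play_rows --plan '[[[0,0,-0.001,0,0,-0.047,-1]]]'

```text
time_s: 6.3
position: [0.5446, -0.0284, 0.0945]
tcp_rot: [[0.991, 0.133, 0.001], [0.133, -0.991, 0.001], [0.001, -0.001, -1.0]]
force: [0.3, 2.1, 1.4]
opening: 0.39
```

```bash
python3 st.py
python3 - <<'E'
from h import *
b=capture("scene")[170:310,170:400][:,:,::-1]
cv2.imwrite("pics/c3.png",cv2.resize(b,(690,420),interpolation=cv2.INTER_CUBIC))
E
```

```text
6.3 [ 0.5446 -0.0284  0.0945] yYaw -82.33073409255505 z [ 0.0005  0.0007 -1.    ] q [-14.7601  34.8457  99.9136   0.0646  45.2217  67.5252] F [0.3405 2.0983 1.3855] M [0.359  0.0542 0.065 ] op 0.38982278754620037 tau6 -0.9077406115829945
```

View pics/c3.png

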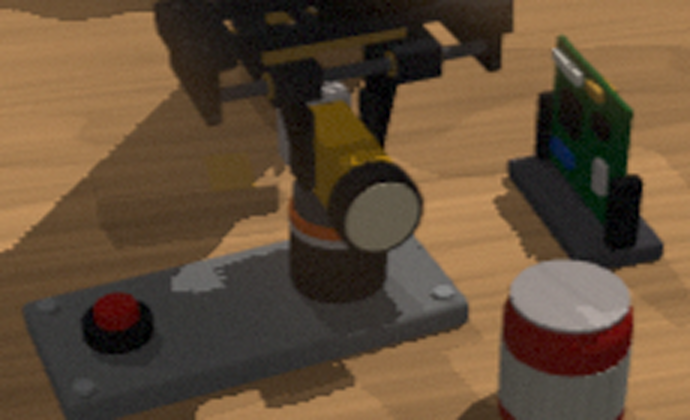

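Emit:
play_rows --plan '[[[0,0,-0.001,0,0,-0.047,-1]]]'

```text
time_s: 6.45
position: [0.5446, -0.0285, 0.0945]
tcp_rot: [[1.0, -0.009, 0.001], [-0.009, -1.0, 0.001], [0.001, -0.001, -1.0]]
force: [1.1, 2.2, 1.4]
opening: 0.388
```

```bash
python3 st.py
```

```text
6.45 [ 0.5446 -0.0285  0.0945] yYaw -90.51707581298886 z [ 0.0006  0.0006 -1.    ] q [-14.7632  34.8469  99.9121   0.0592  45.2165  75.7123] F [1.0513 2.2327 1.4105] M [0.4151 0.0181 0.0885] op 0.3879932942494877 tau6 -1.2208093330264091
```

Emit:
play_rows --plan '[[[0,0,-0.001,0,0,-0.047,-1]]]'

```text
time_s: 6.55
position: [0.5446, -0.0285, 0.0945]
tcp_rot: [[0.987, -0.158, 0.001], [-0.158, -0.987, 0.001], [0.001, -0.001, -1.0]]
force: [0.2, 1.4, 1.2]
opening: 0.39
```

```bash
python3 st.py
```

```text
6.55 [ 0.5446 -0.0285  0.0945] yYaw -99.08082214963324 z [ 0.0006  0.0005 -1.    ] q [-14.7662  34.8451  99.9163   0.0535  45.2105  84.277 ] F [0.2047 1.3811 1.1753] M [0.3895 0.0919 0.1013] op 0.3899894821693542 tau6 -0.8635444566607475
```

Emit:
play_rows --plan '[[[0,0,-0.001,0,0,-0.047,-1]]]'

```text
time_s: 6.65
position: [0.5446, -0.0286, 0.0945]
tcp_rot: [[0.954, -0.301, 0.001], [-0.301, -0.954, 0.0], [0.001, -0.001, -1.0]]
force: [0.2, 1.9, 1.7]
opening: 0.39
```

```bash
python3 st.py
```

```text
6.65 [ 0.5446 -0.0286  0.0945] yYaw -107.52842860172849 z [ 0.0007  0.0004 -1.    ] q [-14.7632  34.8463  99.9141   0.0443  45.2085  92.734 ] F [0.1857 1.9078 1.6891] M [0.3997 0.0128 0.1449] op 0.39028768161828653 tau6 -0.8063921704888344
```

Bite is felt: the moment about z rises from about 0.04 to 0.145 N m, with onset near tool yaw -78°, so about 190° turned. That is past the facing point, so the next facing is about 265° past the bite, with a predicted seat of about 28 N.

Emit:
play_rows --plan '[[[0,0,-0.001,0,0,-0.047,-1],[0,0,-0.001,0,0,-0.047,-1],[0,0,-0.001,0,0,-0.047,-1]]]'

```text
time_s: 6.95
position: [0.5446, -0.0287, 0.0944]
tcp_rot: [[0.733, -0.68, 0.001], [-0.68, -0.733, 0.0], [0.0, -0.0, -1.0]]
force: [-0.3, 1.8, 2.7]
opening: 0.386
```

```bash
python3 st.py
```

```text
6.95 [ 0.5446 -0.0287  0.0944] yYaw -132.862179432454 z [ 0.0006  0.     -1.    ] q [-14.7632  34.8479  99.922    0.0139  45.1974 118.0892] F [-0.3095  1.8285  2.6986] M [0.3349 0.0942 0.2939] op 0.38637447498273714 tau6 -0.6827731803059578
```

Emit:
play_rows --plan '[[[0,0,-0.001,0,0,-0.047,-1],[0,0,-0.001,0,0,-0.047,-1],[0,0,-0.001,0,0,-0.047,-1],[0,0,-0.001,0,0,-0.047,-1]]]'

```text
time_s: 7.35
position: [0.5444, -0.0288, 0.0943]
tcp_rot: [[0.23, -0.973, 0.0], [-0.973, -0.23, -0.0], [0.0, -0.0, -1.0]]
force: [-0.4, 2.0, 3.2]
opening: 0.392
```

```bash
python3 st.py
```

```text
7.35 [ 0.5444 -0.0288  0.0943] yYaw -166.67454942463328 z [ 0.0004 -0.0003 -1.    ] q [-14.7675  34.8577  99.9338  -0.016   45.1818 151.9183] F [-0.4115  1.9736  3.2295] M [0.2872 0.1558 0.3863] op 0.3921972097625966 tau6 -0.6311506032943726
```

Emit:
play_rows --plan '[[[0,0,0,0,0,0,1],[0,0,0,0,0,0,1],[0,0,0,0,0,0,1],[0,0,0,0,0,0,1],[0,0,0,0,0,0,1],[0,0,0,0,0,0,1]]]'

```text
time_s: 7.95
position: [0.5443, -0.0289, 0.0938]
tcp_rot: [[0.233, -0.973, -0.0], [-0.973, -0.233, 0.0], [-0.0, 0.0, -1.0]]
force: [-0.0, -0.7, 0.3]
opening: 0.845
```

```bash
python3 st.py
```

```text
7.95 [ 0.5443 -0.0289  0.0938] yYaw -166.5452593794222 z [-0.0001  0.     -1.    ] q [-14.7935  34.9043  99.9425  -0.0017  45.1616 151.7529] F [-0.002  -0.7052  0.2799] M [ 0.045   0.153  -0.0444] op 0.8453493428685611 tau6 -0.004338269209256396
```

Emit:
play_rows --plan '[[[0,0,0.4,0,0,0,1],[0,0,0.4,0,0,0,1],[0,0,0.3,0,0,0,1],[0,0,0.1,0,0,0.0476,1],[0,0,0,0,0,0.0476,1],[0,0,0,0,0,0.0476,1],[0,0,0,0,0,0.0476,1],[0,0,0,0,0,0.0476,1],[0,0,0,0,0,0.0476,1],[0,0,0,0,0,0.0476,1],[0,0,0,0,0,0.0476,1],[0,0,0,0,0,0.0476,1]]]'

```text
time_s: 9.15
position: [0.5443, -0.0289, 0.1538]
tcp_rot: [[1.0, 0.016, -0.0], [0.016, -1.0, 0.0], [-0.0, -0.0, -1.0]]
force: [-0.1, -0.7, 0.1]
opening: 0.998
```

Emit:
play_rows --plan '[[[0,0,0,0,0,0.0476,1],[0,0,0,0,0,0.0476,1],[0,0,0,0,0,0.0476,1],[0,0,0,0,0,0.0476,1],[0,0,0,0,0,0.0476,1],[0,0,0,0,0,0.0476,1],[0,0,0,0,0,0.0476,1],[0,0,0,0,0,0.0476,1],[0,0,0,0,0,0.0476,1],[0,0,0,0,0,0.0476,1],[0,0,0,0,0,0.0476,1],[0,0,0,0,0,0.0476,1]]]'

```text
time_s: 10.35
position: [0.5443, -0.0289, 0.1539]
tcp_rot: [[-0.237, 0.971, -0.0], [0.971, 0.237, 0.0], [0.0, -0.0, -1.0]]
force: [0.5, 0.5, -0.3]
opening: 0.998
```

```bash
python3 st.py
```

```text
10.35 [ 0.5443 -0.0289  0.1539] yYaw 13.730576603596008 z [-0.0001  0.     -1.    ] q [-14.7913  29.4791  97.498   -0.0022  53.0302 -28.5205] F [ 0.5047  0.4698 -0.2812] M [-0.0566  0.0548 -0.0159] op 0.9983103415987594 tau6 0.9847762808203697
```

Emit:
play_rows --plan '[[[0,0.008,-0.4,0,0,0,1],[0,0,-0.4,0,0,0,1],[0,0,-0.3,0,0,0,1],[0,0,-0.1,0,0,0,0],[0,0,0,0,0,0,-0.2],[0,0,0,0,0,0,-0.2],[0,0,0,0,0,0,-0.2],[0,0,0,0,0,0,-1],[0,0,0,0,0,0,-1],[0,0,0,0,0,0,-1],[0,0,0,0,0,0,-1]]]'

```text
time_s: 11.45
position: [0.5444, -0.0286, 0.0941]
tcp_rot: [[-0.231, 0.973, 0.0], [0.973, 0.231, -0.0], [-0.0, 0.0, -1.0]]
force: [0.1, -0.3, 1.4]
opening: 0.391
```

```bash
python3 st.py
```

```text
11.45 [ 0.5444 -0.0286  0.0941] yYaw 13.353089612563384 z [ 0.0002 -0.0001 -1.    ] q [-14.7497  34.8764  99.9397  -0.0037  45.1688 -28.1002] F [ 0.1138 -0.2951  1.4145] M [-0.0818  0.0397  0.0085] op 0.39135561835983634 tau6 0.010448171524330974
```

Emit:
play_rows --plan '[[[0,0,-0.001,0,0,-0.047,-1],[0,0,-0.001,0,0,-0.047,-1],[0,0,-0.001,0,0,-0.047,-1],[0,0,-0.001,0,0,-0.047,-1]]]'

```text
time_s: 11.85
position: [0.5443, -0.0286, 0.0939]
tcp_rot: [[0.354, 0.935, -0.0], [0.935, -0.354, -0.001], [-0.0, 0.0, -1.0]]
force: [-0.9, 0.7, 2.0]
opening: 0.387
```

```bash
python3 st.py
```

```text
11.85 [ 0.5443 -0.0286  0.0939] yYaw -20.730323954571634 z [-0.     -0.0005 -1.    ] q [-14.7373  34.8915  99.9465  -0.0413  45.1551   6.0222] F [-0.9114  0.6873  1.9769] M [-0.0866  0.1512  0.3394] op 0.3866120095237131 tau6 -0.6078094057738781
```

Emit:
play_rows --plan '[[[0,0,-0.001,0,0,-0.047,-1],[0,0,-0.001,0,0,-0.047,-1],[0,0,-0.001,0,0,-0.047,-1],[0,0,-0.001,0,0,-0.047,-1],[0,0,-0.001,0,0,-0.047,-1],[0,0,-0.001,0,0,-0.047,-1],[0,0,-0.001,0,0,-0.047,-1],[0,0,-0.001,0,0,-0.047,-1]]]'

```text
time_s: 12.65
position: [0.5443, -0.0285, 0.0936]
tcp_rot: [[1.0, 0.028, -0.0], [0.028, -1.0, -0.001], [-0.0, 0.001, -1.0]]
force: [-0.2, 1.4, 1.9]
opening: 0.39
```

```bash
python3 st.py
```

```text
12.65 [ 0.5443 -0.0285  0.0936] yYaw -88.39156942695948 z [-0.0001 -0.0005 -1.    ] q [-14.7305  34.9235  99.9588  -0.0428  45.1156  73.6913] F [-0.2037  1.3869  1.9397] M [0.0097 0.289  0.3939] op 0.38977477452924775 tau6 -0.5672307126224041
```

Emit:
play_rows --plan '[[[0,0,-0.001,0,0,-0.047,-1],[0,0,-0.001,0,0,-0.047,-1],[0,0,-0.001,0,0,-0.047,-1],[0,0,-0.001,0,0,-0.047,-1],[0,0,-0.001,0,0,-0.047,-1],[0,0,-0.001,0,0,-0.047,-1],[0,0,-0.001,0,0,-0.047,-1],[0,0,-0.001,0,0,-0.047,-1],[0,0,0,0,0,-0.03,-1],[0,0,0,0,0,0,-1],[0,0,0,0,0,0,-1]]]'

```text
time_s: 13.75
position: [0.5443, -0.0284, 0.0932]
tcp_rot: [[0.323, -0.946, 0.0], [-0.946, -0.323, 0.0], [-0.0, -0.0, -1.0]]
force: [-0.2, -0.1, 4.6]
opening: 0.391
```

```bash
python3 st.py
```

```text
13.75 [ 0.5443 -0.0284  0.0932] yYaw -161.15014228068077 z [ 0.      0.0001 -1.    ] q [-14.7442  34.9581  99.9744   0.0102  45.0686 146.3987] F [-0.1639 -0.0741  4.6221] M [0.1469 0.2865 0.0367] op 0.39103521257900503 tau6 0.054531104397028685
```

Emit:
play_rows --plan '[[[0,0,0,0,0,-0.0095,-1],[0,0,0,0,0,0,-1],[0,0,0,0,0,0,1],[0,0,0,0,0,0,1],[0,0,0,0,0,0,1],[0,0,0,0,0,0,1],[0,0,0,0,0,0,1],[0,0,0,0,0,0,1],[0,0,0,0,0,0,1]]]'

```text
time_s: 14.65
position: [0.5443, -0.0285, 0.0929]
tcp_rot: [[0.293, -0.956, -0.0], [-0.956, -0.293, 0.0], [-0.0, 0.0, -1.0]]
force: [0.1, -0.5, -0.0]
opening: 0.934
```

```bash
python3 st.py
```

```text
14.65 [ 0.5443 -0.0285  0.0929] yYaw -162.9616144696664 z [-0.  0. -1.] q [-14.7507  34.996   99.9794   0.0011  45.0265 148.2101] F [ 0.1109 -0.4899 -0.0274] M [ 0.0214  0.1625 -0.0159] op 0.934394091998553 tau6 -0.0001963932436410687
```

Emit:
play_rows --plan '[[[0,0,0.4,0,0,0,1],[0,0,0.4,0,0,0,1],[0,0,0.4,0,0,0,1],[0,-0.6,0.2,0,0,0.04,1],[0,-0.8,0,0,0,0.04,1],[0,-0.8,0,0,0,0.04,1],[0,-0.8,0,0,0,0.04,1],[0,-0.8,0,0,0,0.04,1],[0,0,0,0,0,0.04,1],[0,0,0,0,0,0,1]]]'

```text
time_s: 15.65
position: [0.544, -0.2198, 0.1627]
tcp_rot: [[0.867, -0.499, -0.0], [-0.499, -0.867, 0.0], [-0.0, -0.0, -1.0]]
force: [-0.3, 0.1, 0.5]
opening: 1.0
```

```bash
python3 st.py;python3 - <<'E'
from h import *
im=capture("top")
cv2.imwrite("pics/c4.png",cv2.resize(im[180:390,200:480][:,:,::-1],None,fx=2.8,fy=2.8,interpolation=cv2.INTER_CUBIC))
c,a,_=blob(im,(20,120,90),(35,255,255),(280,240,380,330));r=rect("top",c,.1268);print("yellow",a,r,cv2.boxPoints(r))
E
```

```text
15.65 [ 0.544  -0.2198  0.1627] yYaw -119.9141283167058 z [-0.0002  0.0003 -1.    ] q [-32.9128  31.5522  91.0395   0.0127  57.4264  86.9945] F [-0.3107  0.1234  0.4549] M [-0.0135  0.2106 -0.0249] op 1.0002186266140514 tau6 -0.4773455299437046
yellow 932.5 ((538.1661987304688, -17.599918365478516), (37.69756317138672, 76.94435119628906), 17.84786033630371) [[508.43317   13.243759]
 [532.0159   -59.997543]
 [567.89923  -48.443596]
 [544.31647   24.797707]]
```

View pics/c4.png

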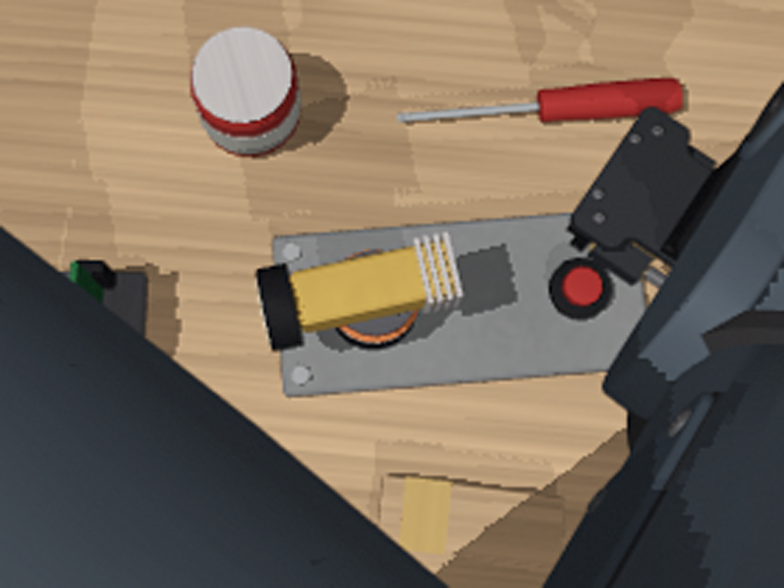

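The lamp head points at (280,305) in the crop, with yaw 107.9° by camera and 107.0° by robot. The bearing to the board is about 107.2°, so it is facing. The switch is at (582,286). Next I close the gripper and move above the switch.

Emit:
play_rows --plan '[[[0.08,0.18,0,0,0,-0.046,-1],[0.08,0.18,0,0,0,-0.046,-1],[0.08,0.18,0,0,0,-0.046,-1],[0.08,0.18,0,0,0,-0.046,-1],[0.08,0.18,0,0,0,-0.046,-1],[0.08,0.17,0,0,0,-0.046,-1],[0,0,-0.5,0,0,0,-1],[0,0,-0.5,0,0,0,-1],[0,0,-0.5,0,0,0,-1],[0,0,-0.4,0,0,0,-1],[0,0,0,0,0,0,-1],[0,0,0,0,0,0,-1]]]'

```text
time_s: 16.9
position: [0.5683, -0.164, 0.068]
tcp_rot: [[0.183, -0.983, -0.001], [-0.983, -0.183, 0.0], [-0.001, 0.001, -1.0]]
force: [-0.6, -0.1, -0.3]
opening: 0.03
```

```bash
python3 st.py;python3 - <<'E'
from h import *
im=capture("scene")[170:310,170:400]
cv2.imwrite("pics/c5.png",cv2.resize(im[:,:,::-1],(690,420),interpolation=cv2.INTER_CUBIC))
E
```

```text
16.9 [ 0.5683 -0.164   0.068 ] yYaw -169.44360789153768 z [-0.0007  0.0004 -1.    ] q [-26.921   39.7731  93.8165   0.0052  46.4588 142.519 ] F [-0.5923 -0.0544 -0.2739] M [ 0.0668  0.1009 -0.0126] op 0.029661376049659727 tau6 0.010679320839699358
```

View pics/c5.png

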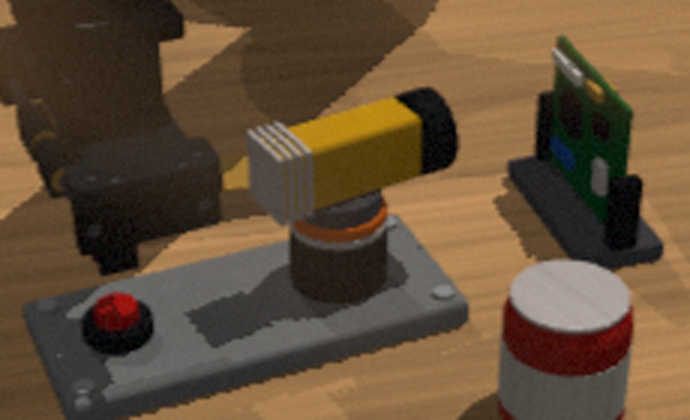

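The scene crop shows the closed finger tip at (118,268), directly above the red button (117,305), and the body clear of the lamp. I'll lower it slowly.

Emit:
play_rows --plan '[[[0,-0.04,-0.2,0,0,0,-1],[0,0,-0.2,0,0,0,-1],[0,0,-0.08,0,0,0,-1],[0,0,-0.04,0,0,0,-1],[0,0,-0.04,0,0,0,-1],[0,0,0,0,0,0,-1]]]'

```text
time_s: 17.55
position: [0.5681, -0.167, 0.0398]
tcp_rot: [[0.183, -0.983, -0.001], [-0.983, -0.183, 0.0], [-0.0, 0.001, -1.0]]
force: [-0.5, 0.3, 1.4]
opening: 0.002
```

Emit:
play_rows --plan '[[[0,0,-0.02,0,0,0,-1],[0,0,-0.02,0,0,0,-1],[0,0,0,0,0,0,-1]]]'

```text
time_s: 17.85
position: [0.5682, -0.167, 0.038]
tcp_rot: [[0.183, -0.983, -0.0], [-0.983, -0.183, 0.0], [-0.0, 0.0, -1.0]]
force: [-1.5, -0.0, 3.5]
opening: 0.001
```

Emit:
play_rows --plan '[[[0,0,-0.02,0,0,0,-1],[0,0,-0.02,0,0,0,-1],[0,0,0,0,0,0,-1]]]'

```text
time_s: 18.15
position: [0.5682, -0.167, 0.0359]
tcp_rot: [[0.183, -0.983, -0.0], [-0.983, -0.183, 0.0], [-0.0, 0.0, -1.0]]
force: [-2.3, 0.9, 3.6]
opening: 0.008
```

Emit:
play_rows --plan '[[[0,0,-0.02,0,0,0,-1],[0,0,0,0,0,0,-1]]]'

```text
time_s: 18.35
position: [0.5682, -0.167, 0.0349]
tcp_rot: [[0.183, -0.983, -0.0], [-0.983, -0.183, 0.0], [-0.0, 0.0, -1.0]]
force: [-2.4, -0.5, 5.2]
opening: 0.005
```

Emit:
play_rows --plan '[[[0,0,-0.02,0,0,0,-1],[0,0,0,0,0,0,-1]]]'

```text
time_s: 18.55
position: [0.5682, -0.167, 0.0344]
tcp_rot: [[0.183, -0.983, -0.0], [-0.983, -0.183, 0.0], [-0.0, 0.0, -1.0]]
force: [-3.3, 0.0, 7.4]
opening: 0.009
```

Emit:
play_rows --plan '[[[0,0,-0.01,0,0,0,-1],[0,0,0,0,0,0,-1]]]'

```text
time_s: 18.75
position: [0.5682, -0.167, 0.0343]
tcp_rot: [[0.183, -0.983, -0.0], [-0.983, -0.183, -0.0], [0.0, 0.0, -1.0]]
force: [-3.5, 1.4, 9.9]
opening: 0.006
```

The button has bottomed out: z stalls at 34.3 mm while the force climbs to 10 N. Now I'll lift away, back off and open.

Emit:
play_rows --plan '[[[0,0,0,0,0,0,-1],[0,0,0.1,0,0,0,-1],[0,0,0.3,0,0,0,-1],[0,0,0.6,0,0,0,-1],[0,0,0.8,0,0,0,-1],[0,0,0.8,0,0,0,0],[0,0,0.8,0,0,0,1],[0,-0.8,0,0,0,0,1],[0,-0.8,0,0,0,0,1],[0,-0.8,0,0,0,0,1],[0,-0.8,0,0,0,0,1],[0,-0.8,0,0,0,0,1]]]'

```text
time_s: 19.95
position: [0.5689, -0.3688, 0.2042]
tcp_rot: [[0.183, -0.983, 0.002], [-0.983, -0.183, -0.001], [0.001, -0.002, -1.0]]
force: [0.7, -0.6, 0.6]
opening: 0.557
```

Emit:
play_rows --plan '[[[0,-0.8,0,0,0,0,1],[0,-0.8,0,0,0,0,1],[0,-0.4,0,0,0,0,1],[0,0,0,0,0,0,1],[0,0,0,0,0,0,1]]]'

```text
time_s: 20.45
position: [0.5683, -0.4666, 0.2033]
tcp_rot: [[0.183, -0.983, 0.0], [-0.983, -0.183, 0.001], [-0.001, -0.001, -1.0]]
force: [0.9, 0.4, -0.0]
opening: 0.97
```

```bash
python3 st.py;python3 - <<'E'
from h import *
im=capture("top")
cv2.imwrite("pics/c6.png",cv2.resize(im[180:390,200:480][:,:,::-1],None,fx=2.8,fy=2.8,interpolation=cv2.INTER_CUBIC))
c,a,_=blob(im,(20,120,90),(35,255,255),(280,240,350,330));r=rect("top",c,.1268);b=cv2.boxPoints(r);print("yellow",a,r,b)
try:
  c,a,_=blob(im,(40,80,20),(90,255,255),(205,260,260,355));print("green",a,rect("top",c,.111))
except ValueError: print("no green")
E
```

```text
20.45 [ 0.5683 -0.4666  0.2033] yYaw -169.47597969277345 z [ 0.0003  0.001  -1.    ] q [-48.0894  40.2406  65.2004   0.0552  74.5884 121.3718] F [ 0.8766  0.4421 -0.0066] M [ 0.0508  0.1234 -0.0398] op 0.9699645823768003 tau6 -0.0015694906323915347
yellow 902.5 ((538.2732543945312, -17.993640899658203), (36.95842742919922, 75.85726928710938), 17.96957015991211) [[508.99402   12.383798]
 [532.39685  -59.773193]
 [567.5525   -48.37108 ]
 [544.14966   23.785912]]
green 324.5 ((487.9895324707031, 144.33145141601562), (109.55711364746094, 21.16976547241211), 4.580165386199951)
```

View pics/c6.png

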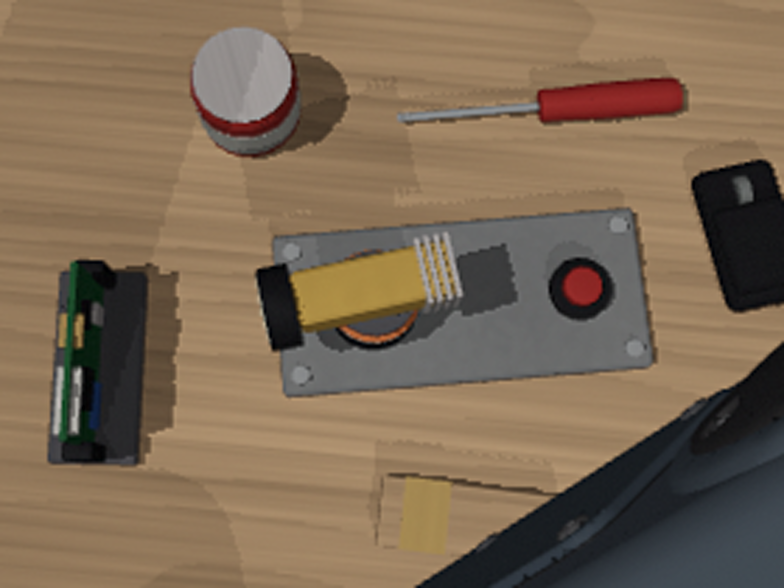

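The final picture shows the glass at (275,307) facing the board at (75,360), and the switch sprung back at (582,286). The board is unmoved and the robot is clear of everything.

```bash
python3 -c "
from rig import *
print(hand_in())"
```

```text
the job is handed in; nothing more can be done
None
```

The lamp head is screwed down onto the washer with its glass facing the board, and the switch has been pressed fully down. The job is handed in at about 20 s of the 72 s allowed.

- **Lamp:** I turned it clockwise and felt the bite after about 190°. That is slightly later than the 0.5 turn given, and it is good to about 10°. The glass had already passed the board by then, so I carried on to the next facing point, about 265° (0.74 turn) past the bite. The torque rose from about 0.04 to about 0.39 N m. From the figures you gave, I estimate a seat of about 28 N; I did not measure it directly.
- **Facing:** The head's yaw reads 107.0° from the grip and about 108° from the camera, against a bearing to the board of about 107.2°. The two readings differ by about 1°.
- **Switch:** I pressed it until it stopped, 34.3 mm above the bench, at about 10 N (fully down takes 5 N). It then sprang back up.
- **Last look:** The board is where it was to within 0.1 mm. The can, screwdriver and mouse look unmoved. The block was partly hidden by the arm, and the part I could see looked unmoved. The robot is touching nothing.

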